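# Roll a clean feed roller home in its service tray with a hand paddle

### The job

Pick up the flat hand paddle and, with its flat underside resting on top of the rubber feed roller, roll the roller along the tray, over the low keeper strip and up against the end stop, and press it there for a moment so that it lies fully home and square between strip and stop. Roll it slowly and gently (never more than 25 N between paddle and roller), do not shove it from behind with the paddle's edge, do not touch the clean roller with the gripper, and leave the other things alone. Then put the paddle back flat on its mat and let go.

Things in the scene. Friction and masses are not known exactly. Their poses are not given: they have to be found in the camera images.
- tray: Fixed aluminium slab, 230 x 200 mm, level, its flat top 6 mm above this origin and 6 to 18 mm above the table. +x is the rolling direction, towards the end stop; y runs along strip and stop. It reaches from x = -135 to +95 mm, y = -100 to +100 mm. The roller lies home with its axis at x = 51.5 to 55 mm; it first meets the strip with its axis at x = 22 mm.
- strip (a point): Middle of the top of the tray's steel keeper strip, which lies across the roller's way: 10 mm wide in the rolling direction (tray x = 32 to 42 mm), 170 mm long, square-edged, 2.5 mm high above the plate. The roller, and the paddle on it, must rise 2.5 mm to cross it and sink again behind it. Axes as the tray's.
- stop: End stop: a steel bar fixed on the tray across its +x end, 12 mm (x) x 190 mm (y) x 26 mm high; its face towards the roller lies at tray x = 75 mm, its top 26 mm above the plate, lower than the roller's top (40 mm). Origin at the centre of its underside (tray x = 81 mm). Axes as the tray's.
- roller_center (a point): Centre of the loose roller, on its axis (y; x and z turn as it rolls). Black rubber cover 40 mm diameter, 120 mm long, a 12 mm steel journal 18 mm out at each end; 0.36 to 0.56 kg. It lies across the tray before the strip, up to about 3 degrees askew: axis 20 mm, top 40 mm above the plate. It goes half as far as a paddle that does not slip. Friction about 0.5 to 0.7.
- paddle_grip (a point): Centre of the handle of the loose hand paddle, 30 mm above its flat underside. A rigid white plastic board, 160 mm (x) x 100 mm (y) x 10 mm thick, with a grey handle block on the middle of its upper side, 36 mm (x) x 60 mm (y), from 9 to 51 mm above the underside. z is up. 0.22 kg, hard, no spring. Starts flat on the mat, handle up.
- mat: Fixed thin black rubber mat, 190 x 130 x 3 mm, to the left or the right of the tray; origin at the centre of its underside, on the table; x is its long direction. The paddle's place.
- bin: Bystander: open black parts bin, 130 x 100 x 50 mm, on the other side of the tray from the mat; origin at the centre of its underside.
- cleaner: Bystander: white bottle, 56 mm diameter, 110 mm high, beyond the tray; origin at the centre of its underside.
- driver: Bystander: screwdriver lying on the table beyond the tray; origin under its middle.
Not all that is in view belongs to the job. There is more than one size of the mat; the one meant has the size given above.

How it is judged:
By the outcome, as a careful person would: the job done as asked, in the order asked, and still so for the second after the job is handed in, with the robot touching nothing.
It also fails if it takes over 72 s, if anything falls off the work surface, if the arm or the gripper's body presses on something with over 40 N, if the wrist force passes 120 N, or if a joint passes its speed limit or range.

### The arm

A 6-joint arm with a two-finger parallel gripper is mounted at the origin on the work surface. World frame = base frame: x ahead of the robot, y to its left, z up, the work surface at z = 0. Lengths are in m, angles in rad, forces in N, time in s.
With the tool pointing down it reaches from about 0.375 to 0.825 m from the base axis. Payload 5.5 kg.
Tool frame: the origin (TCP) lies at the very end of the fingers, on their centre line; the grasp point (between the pads) lies 19 mm behind it (bot.hold_point_z is the distance from the TCP to the grasp point, in m); y points along the fingers, x is the direction in which the jaws open and shut, and the axes are right-handed (so a half turn about y gives the same grasp; the last joint's range is limited). The gripper opens to 85 mm and grips with 20 to 120 N. Pads are 22 mm wide; open, the fingers measure 114 mm over their backs; the gripper's body (76 mm by 85 mm) begins 54 mm behind the grasp point. The pads swing forward as they close: fully open they stand 13 mm farther back than shut.
Start: joints at [-1.284, 0.314, -0.047, 1.21, 0, 1.571], TCP at [0.17, -0.575, 0.231] pointing down, gripper open.
Joint ranges: [-2.67, 2.67], [-0.69, 1.73], [-1.03, 1.25], [-2.08, 2.16], [-1.42, 1.45], [-3.14, 3.14]. Speed limits (rad/s): [2.39, 2.39, 3.01, 3.14, 3.14, 3.14].

### API

Orientations are given as [roll, pitch, yaw] about the fixed x, y, z axes, in that order (R = Rz(yaw) Ry(pitch) Rx(roll)).
In Python, from station import bot gives the robot as it stands. Calls block until the motion is done:
- bot.goto(position, orientation): joint-space move of the TCP to a pose.
- bot.line_to(position, rate=0.15, rotation=None): straight line of the TCP; rotation=None keeps the orientation; rate is the mean speed in m/s.
- bot.movej(angles): joint-space move.
- bot.set_gripper(opening, effort=None): finger opening in m; effort is the grip in N (None keeps the last); returns when the fingers have stopped.
- bot.hold(seconds).
- bot.solve_ik(position, orientation): joint angles nearest the present ones, or None.
- bot.observe(): the state.
- bot.capture(name): name is "scene" or "top"; returns a dict with "frame" (420x560x3 uint8, blue, green, red), "depth" (420x560 float32, m along the optical axis (not along the pixel's ray), 0 where there is no reading), "fx", "fy", "cx", "cy" (pixels), "R" (3x3) and "t" (3): a world point X has camera coordinates R X + t. Camera axes: x right, y down, z forward; pixel columns grow to the right and rows downward; lengths in m; the calibration is good to about 2 mm. A picture is of the moment at which its call begins.
A pose or a line that the arm cannot do raises bot.Unreachable and nothing moves.
- bot.close_job(): hands the job in, once; it reports no verdict.
Trained networks look in the newest picture that a camera, given by its name, has taken for a name from the list of things; names that differ only in an ending like _2 or _b are one class to them, and where a whole thing is asked for, a point or a joint stands for the part that bears it (a point fixed in the world has none). Each returns a list of dicts, best first, with "conf" (0 to 1); they miss things now and then, are a little off and sometimes report something else, mostly with a low value. They report only what shows in the picture. A call takes as long as a camera call. They do not tell look-alikes from the thing itself.
- bot.find_in(camera, thing): "box" ([centre column, centre row, width, height] as shares, 0 to 1, of the picture: columns of its width, rows of its height, round what is visible of it).
The state is a dict: "time_s": time; "joints": joint angles; "dq": joint speeds; "tau": joint torques, N m; "tool_pos": TCP position; "tcp_rot": TCP orientation; "wrist_force": force on the tool from outside, world axes, zero at the start; "torque": the same for the moment, N m; "opening": finger opening in m.
Only numpy, scipy, OpenCV 4.12 (cv2) and the standard library are available. Lean on these libraries where they do the work, as an engineer would, in place of code of your own. Each camera call takes 0.05 s, during which the arm holds its last target. There are 200 camera calls.

## Working session

There is one attempt and no reset: what is moved stays moved. The work goes in short steps, each a Python script; the robot and the scene stay as the last script left them, time stands still between calls to the robot, and variables do not carry over. Pictures are saved under pics/ and viewed, about 8 in all and at most 12, crops included, and the job is handed in when it is done.

```bash
mkdir -p pics; ls
cat > h.py <<'E'
import numpy as np, cv2, pickle
from station import bot
def cap(n,save=None):
    c=bot.capture(n)
    if save: cv2.imwrite('pics/'+save,c['frame'])
    return c
def cloud(c):
    d=c['depth']; v,u=np.indices(d.shape)
    P=np.stack([(u-c['cx'])/c['fx']*d,(v-c['cy'])/c['fy']*d,d],-1)
    W=(P-np.array(c['t']))@np.array(c['R']); W[d==0]=np.nan
    return W
E
python3 - <<'E'
from h import *
np.set_printoptions(precision=4,suppress=True)
for n in('scene','top'):
    c=cap(n,n+'0.png'); pickle.dump({k:np.array(c[k]) for k in c},open(n+'0.pkl','wb'))
    W=cloud(c); print(n,'cam at',-np.array(c['R']).T@np.array(c['t']),c['fx'])
    for t in('tray','strip','stop','roller_center','paddle_grip','mat','bin','cleaner','driver'):
        for r in bot.find_in(n,t)[:3]:
            x,y,w,h=np.array(r['box'])*[560,420,560,420]
            print(t,round(r['conf'],2),np.round([x,y,w,h]),W[int(min(y,419)),int(min(x,559))])
print(bot.observe())
E
```

```text
pics
scene cam at [1.242  0.0915 0.9896] 461.2324176175716
tray 0.72 [335. 208. 102.  90.] [0.4985 0.0148 0.0128]
stop 0.84 [323. 226.  69.  38.] [0.5826 0.0001 0.0372]
roller_center 0.63 [342. 192.  57.  33.] [0.4686 0.0217 0.0482]
roller_center 0.38 [220. 210.  25.  34.] [ 0.6463 -0.2483  0.0782]
paddle_grip 0.94 [240. 164.  39.  46.] [ 0.4472 -0.2777  0.0235]
paddle_grip 0.53 [335. 208. 101.  91.] [0.4964 0.0141 0.0143]
mat 0.68 [240. 166.  46.  56.] [ 0.4464 -0.2786  0.0139]
mat 0.66 [242. 273.  47.  54.] [ 0.756  -0.1509  0.0071]
mat 0.6 [142. 152.  55.  66.] [ 0.4832 -0.5703  0.0041]
bin 0.64 [457. 210.  60.  57.] [0.3863 0.3217 0.0036]
cleaner 0.88 [219. 212.  23.  35.] [ 0.6486 -0.2506  0.0717]
driver 0.68 [417. 285.  25.  68.] [0.6588 0.2508 0.0238]
top cam at [ 0.3912 -0.1405  1.1049] 407.8311203311861
tray 0.94 [225. 257.  88.  95.] [0.4695 0.0142 0.0451]
strip 0.6 [226. 260.  85.  87.] [0.4638 0.0131 0.0519]
stop 0.74 [222. 262.  60.  25.] [0.4586 0.0229 0.0545]
stop 0.69 [233. 217.  67.  17.] [ 0.5785 -0.0019  0.038 ]
roller_center 0.78 [220. 262.  57.  26.] [0.4564 0.02
[... 237 characters left out ...]
1 -0.2884  0.0542]
mat 0.66 [443. 255. 105. 108.] [ 0.4743 -0.5636  0.0041]
bin 0.7 [109. 284.  55.  54.] [0.4064 0.3324 0.0064]
cleaner 0.8 [330. 198.  21.  28.] [ 0.6138 -0.2571  0.0963]
driver 0.74 [140. 198.  18.  66.] [0.6348 0.2536 0.0205]
{'time_s': 1.0, 'joints': array([-1.284 ,  0.3135, -0.0471,  1.2102,  0.    ,  1.5708]), 'dq': array([ 0.0012,  0.0008,  0.0015,  0.0001, -0.0007, -0.0012]), 'tau': array([  0.    , -53.9469,  34.0056,   0.0016,  -0.0001,   0.    ]), 'tool_pos': array([ 0.1697, -0.5755,  0.2313]), 'tcp_rot': array([-1.5708,  0.    , -1.284 ]), 'wrist_force': array([0.1809, 0.1281, 0.2509]), 'torque': array([-0.0127, -0.0391,  0.0056]), 'opening': 0.08546623402232217}
```

```bash
python3 -c "
import cv2,numpy as np
a=cv2.imread('pics/top0.png');cv2.imwrite('pics/top0b.png',cv2.resize(a,(800,600)))"
```

```text
(no output)
```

View pics/top0b.png

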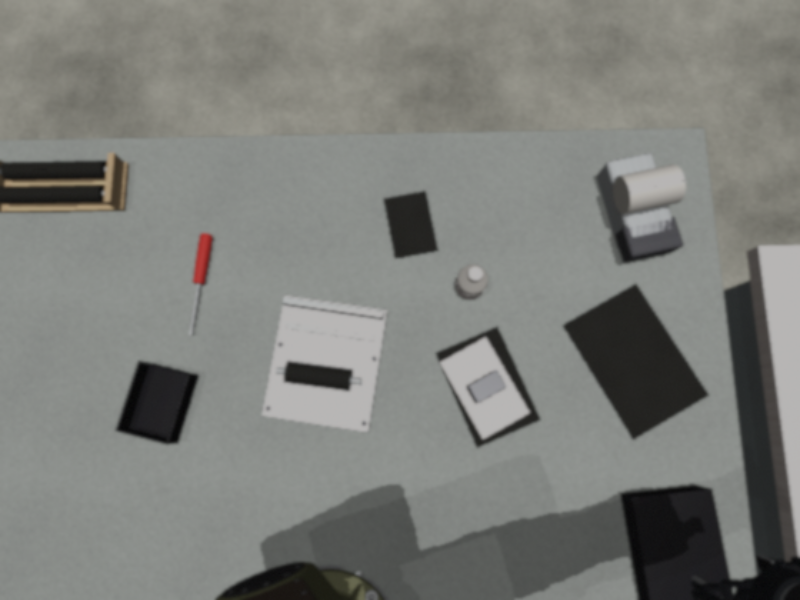

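View pics/scene0.png

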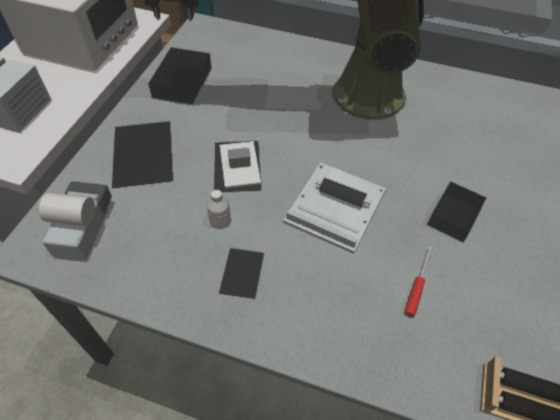

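Top view (800 px scale): the tray is at (325,365) with the black roller at (318,376). The stop is on the tray's upper edge at (333,306). The paddle, with its grey handle at (487,387), lies on a mat.

Possible confusions:
- **Roller:** rack rolls (50,180) and the white roll on the dispenser (650,188). The loose one on the tray fits the description.
- **Mat:** small (410,224) and large (637,360). The one under the paddle is the right size, which I'll check.
- **Paddle:** no look-alike.

Next I'll measure poses by segmentation.

```bash
cat > meas.py <<'E'
from h import *
np.set_printoptions(precision=4,suppress=True)
def onplane(c,uv,z):
    R=np.array(c['R']);t=np.array(c['t']);o=-R.T@t
    d=np.c_[(uv[:,0]-c['cx'])/c['fx'],(uv[:,1]-c['cy'])/c['fy'],np.ones(len(uv))]@R
    return (o+d*((z-o[2])/d[:,2])[:,None])[:,:2]
def rect(c,mask,z,name):
    n,l,s,_=cv2.connectedComponentsWithStats(mask.astype(np.uint8))
    k=1+np.argmax(s[1:,4]); v,u=np.where(l==k)
    cs,_=cv2.findContours((l==k).astype(np.uint8),cv2.RETR_EXTERNAL,cv2.CHAIN_APPROX_NONE)
    p=onplane(c,np.c_[u,v].astype(float),z).astype(np.float32)
    r=cv2.minAreaRect(p); b=cv2.boxPoints(r)
    e=b[1]-b[0]; f=b[2]-b[1]
    if np.linalg.norm(f)>np.linalg.norm(e): e,f=f,e
    print(name,'n',len(u),'ctr',np.array(r[0]),'mean',p.mean(0),'LxW',np.linalg.norm(e),np.linalg.norm(f),'long yaw deg',np.degrees(np.arctan2(e[1],e[0]))%180)
    return l==k
E
python3 - <<'E'
from meas import *
for n in('top','scene'):
    c=pickle.load(open(n+'0.pkl','rb')); W=cloud(c); f=c['frame'].astype(int); g=f.mean(-1)
    near=lambda x,y,r:np.hypot(W[...,0]-x,W[...,1]-y)<r
    print(n)
    A=near(.44,-.275,.16);T=near(.49,.012,.17)
    print('table z',np.nanmedian(W[...,2][near(.44,-.14,.03)]))
    pad=rect(c,A&(g>115)&(W[...,2]<.08)&~((np.abs(W[...,2])<.004)),.013,'board')
    h=A&(W[...,2]>.040)&(W[...,2]<.07); rect(c,h,.054,'handle'); print(' hz',np.nanmedian(W[...,2][h]))
    rect(c,A&(W[...,2]<.08)&((g<60)|(g>140)|h),.003,'mat')
    tr=T&(W[...,2]>.007)&(W[...,2]<.075); rect(c,tr,.015,'tray all')
    ro=T&(g<60)&(W[...,2]>.02); rect(c,ro,.035,'roller')
    p=W[ro]; m=p.mean(0); _,_,vt=np.linalg.svd(p-m); print(' roller mean',m,'axis',vt[0],'zmax',np.percentile(p[:,2],97))
    st=T&(g>100)&(W[...,2]>.03)&(W[...,0]>.54); rect(c,st,.038,'stop')
    fl=T&(g>100)&(W[...,2]>.007)&(W[...,2]<.03)&near(.45,0,.06); print(' plate z',np.median(W[...,2][fl]))
t=cv2.imread('pics/top0.png')[190:320,160:400]; cv2.imwrite('pics/crop0.png',cv2.resize(t,None,fx=3.3,fy=3.3,interpolation=cv2.INTER_CUBIC))
E
```

```text
top
table z 0.0005936574113524947
board n 2320 ctr [ 0.4324 -0.2826] mean [ 0.4319 -0.2826] LxW 0.16134171 0.10174501 long yaw deg 28.225868
handle n 343 ctr [ 0.4325 -0.2811] mean [ 0.4324 -0.2812] LxW 0.060956422 0.03587729 long yaw deg 118.53238
 hz 0.05396376579248299
mat n 4020 ctr [ 0.435  -0.2858] mean [ 0.4405 -0.3089] LxW 0.3187768 0.29418206 long yaw deg 154.3037
tray all n 6376 ctr [0.4823 0.0139] mean [0.48   0.0131] LxW 0.22931525 0.20152263 long yaw deg 170.9945
roller n 562 ctr [0.4554 0.0229] mean [0.4554 0.023 ] LxW 0.11745208 0.032956287 long yaw deg 81.94743
 roller mean [0.4545 0.0207 0.0501] axis [-0.1387 -0.9903  0.0009] zmax 0.05546849986581075
stop n 344 ctr [ 0.5815 -0.0022] mean [ 0.5814 -0.0033] LxW 0.18974929 0.01343433 long yaw deg 80.68107
 plate z 0.012871377847850396
scene
table z 0.0006697640632235475
board n 1291 ctr [ 0.4322 -0.2832] mean [ 0.4369 -0.2807] LxW 0.1657368 0.101475425 long yaw deg 28.25962
handle n 277 ctr [ 0.4389 -0.279 ] mean [ 0.438  -0.2794] LxW 0.060288657 0.050622307 long yaw deg 118.453705
 hz 0.053732074793075804
mat n 3589 ctr [ 0.4479 -0.2733] mean [ 0.4482 -0.2674] LxW 0.3194942 0.30667627 long yaw deg 107.41747
tray all n 5231 ctr [0.4848 0.0122] mean [0.4905 0.0144] LxW 0.23458123 0.2027624 long yaw deg 170.68785
roller n 332 ctr [0.4606 0.0206] mean [0.466  0.0214] LxW 0.11599727 0.038658947 long yaw deg 81.0281
 roller mean [0.4699 0.0226 0.0414] axis [0.1235 0.9923 0.0035] zmax 0.053302761677406704
stop n 380 ctr [ 0.5819 -0.0028] mean [ 0.5823 -0.0006] LxW 0.19038403 0.015577077 long yaw deg 80.75872
 plate z 0.013221230523845441
```

View pics/crop0.png

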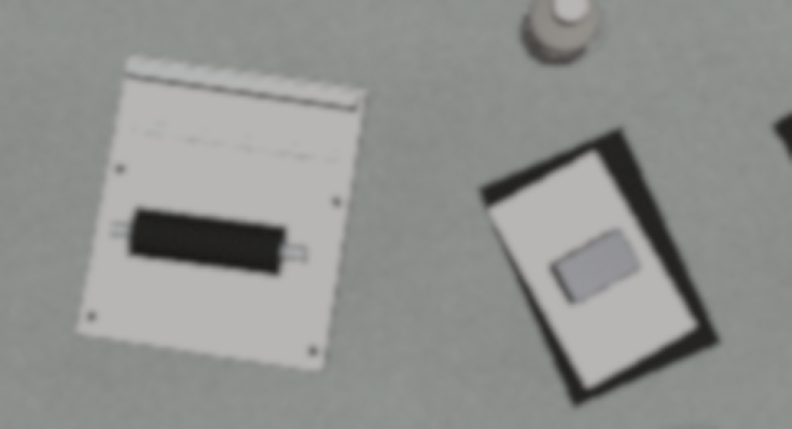

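The crop confirms the choice: paddle handle at (595,265) of the crop, on a mat of the right proportions. The roller is at (208,240), and the strip is the faint line at about y=140 below the stop. Both cameras agree on the tray: yaw −9.25°, origin about (0.502, 0.011). Now I'll grasp the paddle.

```bash
cat >> h.py <<'E'
DN=lambda y:[-np.pi/2,0,y]
PX,PY,PYAW=.4324,-.2820,.494
TO=np.array([.5018,.0108]);TY=-.1614
ex=np.array([np.cos(TY),np.sin(TY)]);ey=np.array([-ex[1],ex[0]])
def tw(x,y): return TO+x*ex+y*ey
def ob(): 
    o=bot.observe(); return o
E
python3 - <<'E'
from h import *
np.set_printoptions(precision=4,suppress=True)
for y in (PYAW,PYAW-np.pi): print(y,bot.solve_ik([PX,PY,.1],DN(y)))
print(bot.solve_ik([*tw(-.1,.0045),.1],DN(TY)),bot.solve_ik([*tw(.11,.0045),.07],DN(TY)))
bot.goto([PX,PY,.14],DN(PYAW)); o=ob();print(o['time_s'],o['joints'],o['wrist_force'])
bot.line_to([PX,PY,.017],rate=.12); o=ob();print(o['time_s'],o['tool_pos'],o['wrist_force'])
bot.set_gripper(.02,effort=100); o=ob();print(o['time_s'],o['opening'],o['tool_pos'],o['wrist_force'])
bot.line_to([PX,PY,.023],rate=.03); bot.hold(.2); o=ob();print(o['time_s'],o['opening'],o['tool_pos'],o['wrist_force'],o['torque'])
E
```

```text
0.494 [-0.5779  0.2511 -0.4462  0.8735  0.      0.4989]
-2.6475926535897933 [-0.5779  0.2511 -0.4462  0.8735  0.     -2.6427]
[ 0.0774  0.0535 -0.6846  0.8326  0.      1.8096] [-0.004   0.4407 -0.2476  0.8824  0.      1.7282]
2.5 [-0.5789  0.2145 -0.3923  0.9634 -0.0003  0.4993] [-0.059  -0.4258  0.0949]
3.675 [ 0.4329 -0.2824  0.0176] [0.1532 0.4537 0.65  ]
4.1917 0.03494643240078019 [ 0.4329 -0.2824  0.0176] [-0.2094  0.2173  5.4031]
4.7417 0.03528553108223584 [ 0.4322 -0.2819  0.0228] [ 0.0354  0.082  -3.0415] [ 0.0309 -0.0073  0.0198]
```

Run:
```python
from h import *
np.set_printoptions(precision=4,suppress=True)
bot.line_to([PX,PY,.14],rate=.15)
x0=-.100; S=DN(TY+.02)
bot.goto([*tw(x0,.0045),.12],S)
bot.line_to([*tw(x0,.0045),.078],rate=.08); bot.hold(.2)
b=np.mean([ob()['wrist_force'] for _ in range(5)],0); print('bias',b,ob()['tool_pos'])
c=cap('scene','a1.png'); c=cap('top','a2.png')
np.save('bias.npy',b)
z=.074
bot.line_to([*tw(x0,.0045),z],rate=.03)
for i in range(30):
    o=ob(); f=o['wrist_force'][2]-b[2]; print(round(o['time_s'],2),round(z,5),o['tool_pos'][2],round(f,2),o['torque'])
    if f>6: break
    z-=.0005; bot.line_to([*tw(x0,.0045),z],rate=.01)
np.save('z.npy',z)
a=np.hstack([cv2.imread('pics/a1.png')[100:300,200:460],cv2.imread('pics/a2.png')[180:380,130:390]])
cv2.imwrite('pics/a.png',cv2.resize(a,None,fx=1.5,fy=1.5))
```

```text
bias [ 0.0787  0.1459 -2.3215] [0.4044 0.0313 0.0785]
8.13 0.074 0.0737303137010579 0.19 [ 0.014  -0.0352 -0.0516]
8.38 0.0735 0.07349467942425131 -0.38 [ 0.0214 -0.0248  0.0116]
8.63 0.073 0.07299531466326396 -0.41 [ 0.043   0.0098 -0.0131]
8.88 0.0725 0.07247718748902064 0.32 [ 0.0601 -0.0353 -0.0073]
9.13 0.072 0.07196363006328993 0.48 [ 0.0206  0.0133 -0.01  ]
9.38 0.0715 0.07146774598058192 0.8 [0.005  0.022  0.0321]
9.63 0.071 0.07096746835167471 0.67 [ 0.0131 -0.0497 -0.0101]
9.88 0.0705 0.07046479835384095 0.22 [ 0.0062 -0.0007 -0.0039]
10.13 0.07 0.06998782530542519 1.08 [-0.0231 -0.0264 -0.0315]
10.38 0.0695 0.06943699193570696 0.48 [ 0.0093 -0.0091  0.0302]
10.63 0.069 0.06896748479599604 -0.05 [-0.0138 -0.0358 -0.0199]
10.88 0.0685 0.06846455245086304 -0.52 [ 0.0102  0.0272 -0.0132]
11.13 0.068 0.06796956175249629 0.45 [-0.0048  0.0086  0.0279]
11.38 0.0675 0.06745286727484805 0.21 [-0.0372 -0.0739  0.0568]
11.63 0.067 0.06698713802177622 -0.42 [-0.002  -0.0371 -0.0131]
11.88 0.0665 0.06682985379797496 3.83 [-0.2213 -0.2014 -0.0109]
12.13 0.066 0.0666755263815574 7.19 [-0.2982 -0.3836  0.014 ]
```

View pics/a.png

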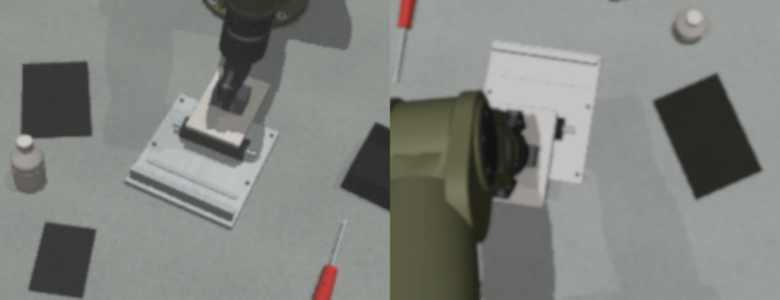

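Contact came at the expected height with a soft stiffness of about 7 N/mm, and the picture shows the paddle's front part over the roller. Next I'll roll under force feedback, also levelling the paddle sideways, and stop short of the strip.

```bash
cat > roll.py <<'E'
from h import *
import json,os
np.set_printoptions(precision=3,suppress=True)
b=np.load('bias.npy'); Y=.0045; X0=-.100; XR0=-.048
def load(): return json.load(open('s.json')) if os.path.exists('s.json') else dict(s=0.,z=float(np.load('z.npy')),d=0.,yaw=TY+.02)
def roll(s_end,step,F,rate,dragmax=99,every=4):
    q=load(); i=0
    while True:
        f=np.mean([ob()['wrist_force'] for _ in range(2)],0)-b; o=ob()
        fz=f[2]; drag=-f[:2]@ex; n=o['torque']
        rx=XR0+q['s']/2-(X0+q['s'])                   # contact in paddle x
        tx=n[:2]@ex; dy=tx/max(fz,3)                  # contact centre in paddle y
        if i%every==0 or fz>18: print('t%.2f s%.1f z%.2f fz%.1f drag%.1f lat%.1f dy%.0f tilt%.2fdeg ty%.2f'%(o['time_s'],q['s']*1e3,q['z']*1e3,fz,drag,f[:2]@ey,dy*1e3,np.degrees(q['d']),n[:2]@ey))
        if q['s']>=s_end-1e-6 or drag>dragmax or fz>22: print('stop',q,fz,drag); break
        q['z']+=float(np.clip((fz-F)/7000*.7,-.0006,.0012))
        if fz>4: q['d']+=float(np.clip(.02*dy,-.0005,.0005)); q['d']=float(np.clip(q['d'],-.02,.02))
        q['s']=min(q['s']+step,s_end); q['yaw']=TY+.02-.04*min(q['s']/.2,1)
        bot.line_to([*tw(X0+q['s'],Y),q['z']],rate=rate,rotation=[-np.pi/2+q['d'],0,q['yaw']])
        i+=1
    json.dump(q,open('s.json','w'))
E
python3 -c "
from roll import *
roll(.012,.002,9,.02,every=1)"
```

```text
t12.13 s0.0 z66.00 fz7.2 drag-0.2 lat-1.0 dy-32 tilt0.00deg ty-0.43
t12.38 s2.0 z65.82 fz9.8 drag-0.4 lat-0.3 dy-22 tilt-0.03deg ty-0.56
t12.63 s4.0 z65.90 fz9.1 drag-0.1 lat-1.3 dy-12 tilt-0.05deg ty-0.50
t12.88 s6.0 z65.91 fz8.4 drag-0.2 lat-0.6 dy-15 tilt-0.07deg ty-0.56
t13.13 s8.0 z65.85 fz10.0 drag0.2 lat-1.7 dy-5 tilt-0.08deg ty-0.51
t13.38 s10.0 z65.94 fz10.1 drag0.5 lat0.8 dy-0 tilt-0.09deg ty-0.51
t13.63 s12.0 z66.05 fz8.8 drag-0.0 lat0.1 dy12 tilt-0.09deg ty-0.48
stop {'s': 0.012, 'z': 0.06605329209355983, 'd': -0.0015825727775613126, 'yaw': -0.1438} 8.80874358735047 -0.04435502733004882
```

```bash
python3 -c "
from roll import *
roll(.124,.004,10,.02,every=5)
c=cap('scene','b1.png'); c=cap('top','b2.png')
a=np.hstack([cv2.imread('pics/b1.png')[120:290,230:430],cv2.imread('pics/b2.png')[180:350,150:350]])
cv2.imwrite('pics/b.png',cv2.resize(a,None,fx=2,fy=2,interpolation=cv2.INTER_CUBIC))"
```

```text
t13.63 s12.0 z66.05 fz8.8 drag-0.0 lat0.1 dy12 tilt-0.09deg ty-0.48
t15.38 s32.0 z65.86 fz10.2 drag0.0 lat1.3 dy30 tilt0.01deg ty-0.41
t17.13 s52.0 z65.89 fz10.9 drag-0.6 lat3.9 dy46 tilt0.16deg ty-0.36
t18.88 s72.0 z66.09 fz10.0 drag-0.5 lat5.5 dy77 tilt0.30deg ty-0.15
t20.63 s92.0 z66.19 fz10.4 drag-0.5 lat6.0 dy91 tilt0.44deg ty-0.11
t22.38 s112.0 z66.25 fz10.3 drag0.9 lat7.0 dy105 tilt0.59deg ty-0.05
stop {'s': 0.124, 'z': 0.06639329120088655, 'd': 0.01172881099784325, 'yaw': -0.1662} 9.198287295711136 -0.34255845029448473
```

View pics/b.png

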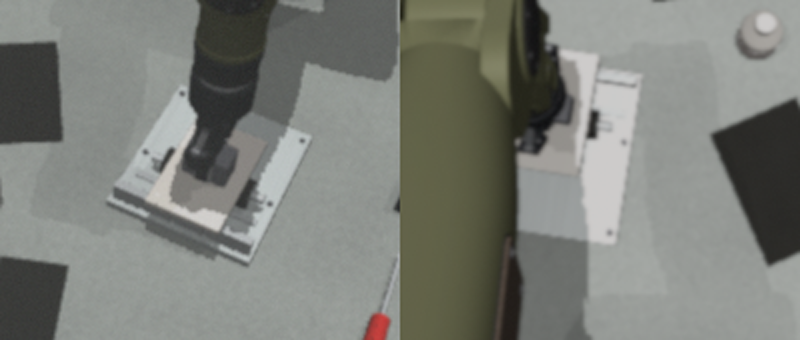

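Force stayed near 10 N, but a sideways force built up because the skewed roller steers towards +y. My levelling term misread that as tilt. I'll undo the tilt and shift y to relax the sideways force before the strip. The picture shows the roller ends at (163,160) and (250,190) in the left crop, still before the strip.

Run:
```python
from roll import *
q=load(); q['Y']=Y
for i in range(9):
    f=np.mean([ob()['wrist_force'] for _ in range(3)],0)-b; n=np.mean([ob()['torque'] for _ in range(3)],0)
    print('Y%.2f d%.4f z%.2f fz%.1f lat%.2f drag%.2f tx%.3f ty%.3f'%(q['Y']*1e3,q['d'],q['z']*1e3,f[2],f[:2]@ey,-f[:2]@ex,n[:2]@ex,n[:2]@ey))
    if i==8: break
    q['z']+=float(np.clip((f[2]-10)/7000*.7,-.0006,.001))
    if i<4: q['d']-=.0033
    q['Y']+=float(np.clip((f[:2]@ey)/3000*.5,-.0008,.0008))
    bot.line_to([*tw(X0+q['s'],q['Y']),q['z']],rate=.01,rotation=[-np.pi/2+q['d'],0,q['yaw']])
json.dump(q,open('s.json','w')); print(ob()['time_s'],q)
c=cap('scene','c1.png'); W=cloud(c); g=c['frame'].mean(-1)
tx=(W[...,:2]-TO)@ex; ty=(W[...,:2]-TO)@ey
for lo,hi in((-.075,-.045),(.05,.09)):
    m=(g<75)&(ty>lo)&(ty<hi)&(abs(tx)<.06)&(W[...,2]>.02)&(W[...,2]<.06)
    print(m.sum(), 'x pct',np.percentile(tx[m],[2,50,98]) if m.any() else 0,'z',np.percentile(W[...,2][m],[5,95]) if m.any() else 0,'y',np.percentile(ty[m],[2,98]) if m.any() else 0)
```

```text
Y4.50 d0.0117 z66.39 fz9.7 lat6.18 drag0.18 tx1.043 ty0.087
Y5.30 d0.0084 z66.37 fz10.2 lat4.42 drag0.05 tx0.614 ty0.143
Y6.04 d0.0051 z66.39 fz8.7 lat2.35 drag0.08 tx0.252 ty0.086
Y6.43 d0.0018 z66.26 fz10.1 lat0.74 drag-0.04 tx0.080 ty0.129
Y6.55 d-0.0015 z66.27 fz9.7 lat0.58 drag0.42 tx0.124 ty0.056
Y6.65 d-0.0015 z66.24 fz10.6 lat0.80 drag-0.41 tx0.070 ty0.123
Y6.78 d-0.0015 z66.30 fz8.8 lat-0.06 drag0.61 tx-0.012 ty0.068
Y6.77 d-0.0015 z66.18 fz10.3 lat0.32 drag-0.27 tx0.011 ty0.069
Y6.82 d-0.0015 z66.21 fz10.0 lat0.21 drag-0.86 tx-0.035 ty0.079
25.5333 {'s': 0.124, 'z': 0.06620658170600727, 'd': -0.001471189002156749, 'yaw': -0.1662, 'Y': 0.006824774774778199}
15 x pct [0.013 0.022 0.033] z [0.04  0.055] y [-0.054 -0.048]
60 x pct [0.006 0.026 0.033] z [0.029 0.055] y [0.053 0.065]
```

```bash
python3 - <<'E'
s=open('roll.py').read()
s=s.replace("if fz>4: q['d']+=float(np.clip(.02*dy,-.0005,.0005)); q['d']=float(np.clip(q['d'],-.02,.02))","q['Y']+=float(np.clip((f[:2]@ey)/3000*.5,-.0005,.0005))").replace("tw(X0+q['s'],Y)","tw(X0+q['s'],q['Y'])").replace("dy%.0f","Y%.1f").replace("dy*1e3","q['Y']*1e3")
s=s.replace("tilt%.2fdeg","tx%.2f").replace("np.degrees(q['d'])","tx").replace("ty%.2f'","ty%.2f cx%.0f'").replace("n[:2]@ey))","n[:2]@ey,-1e3*(n[:2]@ey)/max(fz,3)))")
open('roll.py','w').write(s)
E
python3 -c "
from roll import *
roll(.178,.0015,13,.015,every=2)"
```

```text
t25.58 s124.0 z66.21 fz9.5 drag0.5 lat-0.0 Y6.8 tx0.02 ty0.11 cx-11
t26.08 s127.0 z65.68 fz11.4 drag-0.5 lat0.6 Y6.5 tx0.12 ty0.05 cx-4
t26.58 s130.0 z65.60 fz12.6 drag-0.9 lat0.5 Y6.6 tx0.10 ty0.10 cx-8
t27.08 s133.0 z65.60 fz12.8 drag-0.5 lat0.8 Y6.7 tx0.02 ty0.12 cx-10
t27.58 s136.0 z65.56 fz13.7 drag-0.7 lat-0.4 Y6.8 tx-0.01 ty0.10 cx-7
t28.08 s139.0 z65.61 fz14.4 drag0.6 lat-0.5 Y6.9 tx0.06 ty0.39 cx-27
t28.58 s142.0 z65.90 fz15.4 drag2.4 lat0.9 Y7.0 tx-0.02 ty1.04 cx-67
t29.09 s145.0 z66.51 fz15.0 drag4.4 lat0.6 Y7.4 tx-0.23 ty1.26 cx-84
t29.60 s148.0 z67.15 fz15.2 drag3.2 lat-0.1 Y7.5 tx-0.18 ty1.07 cx-71
t30.10 s151.0 z67.44 fz15.0 drag2.4 lat-0.5 Y7.6 tx-0.30 ty0.87 cx-58
t30.60 s154.0 z67.78 fz13.9 drag1.1 lat-0.8 Y7.5 tx-0.18 ty0.68 cx-49
t31.10 s157.0 z67.99 fz14.5 drag1.6 lat-0.9 Y7.5 tx-0.12 ty0.49 cx-34
t31.60 s160.0 z68.22 fz12.5 drag0.1 lat-1.2 Y7.4 tx-0.05 ty0.38 cx-31
t32.10 s163.0 z68.08 fz13.6 drag-0.2 lat-0.0 Y7.3 tx0.04 ty0.27 cx-20
t32.60 s166.0 z68.12 fz12.5 drag-0.5 lat1.1 Y6.9 tx0.25 ty0.35 cx-28
t33.10 s169.0 z68.13 fz13.1 drag-0.2 lat0.3 Y7.3 tx0.09 ty0.32 cx-25
t33.60 s172.0 z68.09 fz12.2 drag-0.4 lat-0.6 Y7.4 tx-0.04 ty0.40 cx-33
t34.10 s175.0 z68.07 fz13.3 drag-0.3 lat0.1 Y7.4 tx0.04 ty0.38 cx-29
t34.60 s178.0 z68.06 fz13.1 drag-0.2 lat0.3 Y7.3 tx0.06 ty0.38 cx-29
stop {'s': 0.178, 'z': 0.06806232554218121, 'd': -0.001471189002156749, 'yaw': -0.177, 'Y': 0.007265357063690201} 13.066652402703566 -0.18519631323191638
```

```bash
python3 -c "
from roll import *
roll(.216,.0015,10,.015,dragmax=4,every=2)"
```

```text
t34.60 s178.0 z68.06 fz13.1 drag-0.2 lat0.3 Y7.3 tx0.06 ty0.38 cx-29
t35.10 s181.0 z68.42 fz9.4 drag0.1 lat-1.0 Y7.5 tx0.04 ty0.26 cx-28
t35.60 s184.0 z68.40 fz9.3 drag-1.3 lat0.6 Y7.4 tx0.11 ty0.19 cx-20
t36.10 s187.0 z68.28 fz8.8 drag-1.3 lat-0.4 Y7.5 tx0.06 ty0.02 cx-3
t36.60 s190.0 z67.97 fz8.6 drag-2.7 lat0.4 Y7.3 tx0.16 ty-0.08 cx10
t37.10 s193.0 z67.64 fz7.3 drag-1.8 lat-0.2 Y7.5 tx0.11 ty-0.22 cx30
t37.60 s196.0 z67.23 fz7.8 drag-2.6 lat0.1 Y7.3 tx0.27 ty-0.20 cx26
t38.10 s199.0 z66.76 fz6.5 drag-3.7 lat0.5 Y7.4 tx0.22 ty-0.34 cx52
t38.60 s202.0 z66.22 fz9.7 drag-1.3 lat-0.0 Y7.7 tx0.14 ty0.14 cx-14
t39.10 s205.0 z66.27 fz10.8 drag0.1 lat0.0 Y7.8 tx0.08 ty0.43 cx-40
t39.60 s208.0 z66.38 fz9.8 drag-0.2 lat0.1 Y8.0 tx0.00 ty0.43 cx-44
t40.10 s211.0 z66.32 fz13.5 drag3.4 lat-0.4 Y8.0 tx-0.08 ty1.42 cx-105
stop {'s': 0.21250000000000002, 'z': 0.0666738809940889, 'd': -0.001471189002156749, 'yaw': -0.1814, 'Y': 0.007936580092972488} 12.157170278362184 4.305424250335915
```

Run:
```python
from roll import *
roll(.2165,.001,14,.01,dragmax=6.5,every=1)
bot.hold(1.0); f=ob()['wrist_force']-b; q=load(); print('held',f,ob()['time_s'])
R=[-np.pi/2+q['d'],0,q['yaw']]
bot.line_to([*tw(X0+q['s'],q['Y']),q['z']+.012],rate=.03,rotation=R)
bot.line_to([*tw(X0+q['s'],q['Y']),.13],rate=.12,rotation=R)
print(ob()['time_s'],ob()['opening'],ob()['wrist_force'])
bot.goto([PX,PY,.14],DN(PYAW)); print(ob()['time_s'],ob()['tool_pos'])
for n in('top','scene'):
    c=cap(n,n+'d.png'); W=cloud(c); g=c['frame'].mean(-1)
    tx=(W[...,:2]-TO)@ex; ty=(W[...,:2]-TO)@ey
    m=(g<70)&(abs(tx)<.09)&(abs(ty)<.08)&(W[...,2]>.03)&(W[...,2]<.06)
    A=W[m]; k=A[:,2]>.046; p=np.polyfit(ty[m][k],tx[m][k],1)
    print(n,m.sum(),'x mean top',tx[m][k].mean(),'slope deg',np.degrees(np.arctan(p[0])),'x pct',np.percentile(tx[m],[2,98]),'y',np.percentile(ty[m],[1,99]),'ztop',np.percentile(A[:,2],95))
a=np.hstack([cv2.imread('pics/scened.png')[150:270,270:410],cv2.imread('pics/topd.png')[195:315,160:300]])
cv2.imwrite('pics/d.png',cv2.resize(a,None,fx=2.8,fy=2.8,interpolation=cv2.INTER_CUBIC))
```

```text
t40.35 s212.5 z66.67 fz12.2 drag4.3 lat-0.1 Y7.9 tx0.08 ty1.69 cx-139
t40.60 s213.5 z66.49 fz14.9 drag6.5 lat-0.4 Y7.9 tx0.04 ty2.39 cx-160
stop {'s': 0.21350000000000002, 'z': 0.06648959802192511, 'd': -0.001471189002156749, 'yaw': -0.1814, 'Y': 0.00791277817627728} 14.884886791520668 6.538862829367013
held [-6.444  0.869 15.   ] 41.6
42.7333 0.03515718896276127 [ 0.908 -0.393 -2.644]
44.0083 [ 0.433 -0.282  0.14 ]
top 576 x mean top 0.054611631516199646 slope deg -0.0351067770221384 x pct [0.038 0.07 ] y [-0.052  0.061] ztop 0.054496706561366154
scene 500 x mean top 0.060191331695350875 slope deg -0.3811020776634308 x pct [0.049 0.073] y [-0.051  0.063] ztop 0.05422152419729329
```

View pics/d.png

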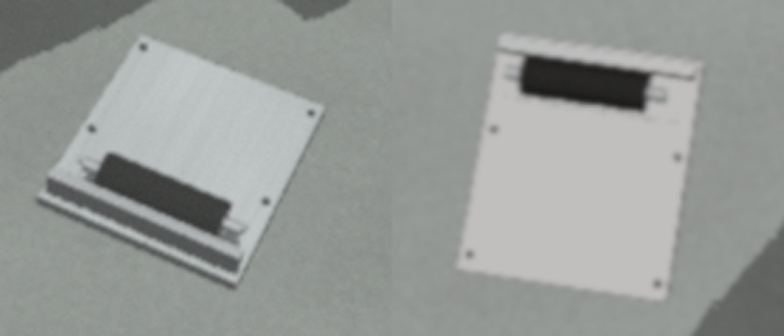

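The roller is home and square: axis at tray x ≈ 54.6 mm, skew under 0.1°. It shows between strip and stop at (585,82). To place the paddle centrally, I'll measure the bare mat from the earlier unobstructed picture, then set it down with force feedback.

Run:
```python
from meas import *
c=pickle.load(open('top0.pkl','rb')); g=cv2.imread('pics/a2.png').mean(-1)
m=(g<55); v,u=np.indices(m.shape); m&=(u>295)&(u<390)&(v>220)&(v<320)
mk=rect(c,m,.003,'mat');
```

```text
mat n 3147 ctr [ 0.4352 -0.2897] mean [ 0.434  -0.2902] LxW 0.18272305 0.12224416 long yaw deg 22.531353
```

Run:
```python
from roll import *
x,y=.434,-.2885; R=[-np.pi/2-.0015,0,.40]
bot.line_to([x,y,.10],rate=.08,rotation=R)
bot.line_to([x,y,.022],rate=.08,rotation=R); bot.hold(.2)
z=.0195; b2=ob()['wrist_force'][2]
for i in range(20):
    bot.line_to([x,y,z],rate=.015,rotation=R); f=np.mean([ob()['wrist_force'][2] for _ in range(3)])-b2
    print(round(z,4),ob()['tool_pos'][2],round(f,2))
    if f>5 or z<.0145: break
    z-=.0004
bot.set_gripper(.085); print(ob()['time_s'],ob()['opening'],ob()['wrist_force'])
bot.line_to([x,y,.14],rate=.1); bot.goto([.30,-.50,.25],DN(-1.0))
print(ob()['time_s'])
c=cap('top','e1.png'); W=cloud(c); g=c['frame'].mean(-1); from meas import rect
A=np.hypot(W[...,0]-.434,W[...,1]+.288)<.13
rect(c,A&(g>115)&(W[...,2]>.004)&(W[...,2]<.08),.013,'board'); rect(c,A&(W[...,2]>.04)&(W[...,2]<.07),.054,'handle')
bd=A&(g>140)&(W[...,2]>.006)&(W[...,2]<.025); P=W[bd]; k=np.linalg.lstsq(np.c_[P[:,:2],np.ones(len(P))],P[:,2],rcond=None)[0]; print('tilt deg',np.degrees(k[:2]),'z',np.median(P[:,2]))
tx=(W[...,:2]-TO)@ex; ty=(W[...,:2]-TO)@ey
m=(g<70)&(abs(tx)<.09)&(abs(ty)<.08)&(W[...,2]>.046)&(W[...,2]<.06); print('roller',m.sum(),tx[m].mean(),np.degrees(np.polyfit(ty[m],tx[m],1)[0]))
a=c['frame'][170:340,150:420]; cv2.imwrite('pics/e.png',cv2.resize(a,None,fx=2.8,fy=2.8,interpolation=cv2.INTER_CUBIC))
```

```text
0.0195 0.019358603883765604 0.66
0.0191 0.01903636382125438 0.57
0.0187 0.018668055766047402 -0.61
0.0183 0.01827588605661034 1.16
0.0179 0.017890907320022437 -0.07
0.0175 0.01759770736291208 2.08
0.0171 0.017624260654104256 7.67
48.4583 0.08509490227760479 [ 0.031 -0.266 -0.078]
50.8917
board n 2318 ctr [ 0.4343 -0.2889] mean [ 0.4336 -0.2888] LxW 0.16152266 0.10182756 long yaw deg 22.84118
handle n 343 ctr [ 0.4343 -0.2872] mean [ 0.4343 -0.2873] LxW 0.061446242 0.03576395 long yaw deg 112.703835
tilt deg [-0.028  -0.0548] z 0.013374486603214577
roller 476 0.054475714669291804 -0.1659586535000144
```

View pics/e.png

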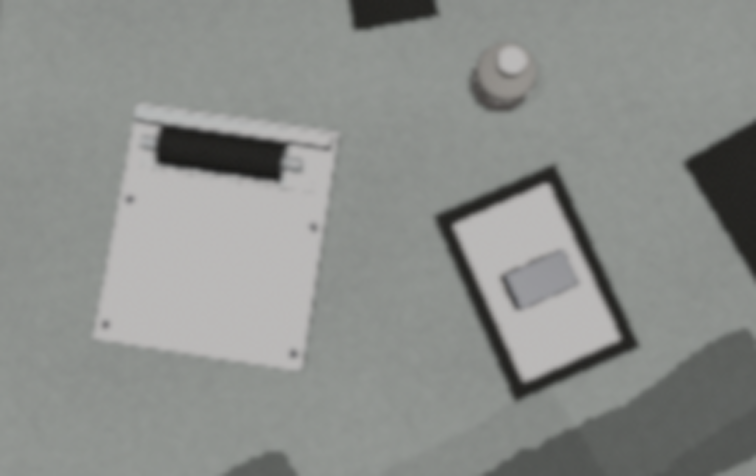

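The paddle lies flat and centred on its mat (540,280), the roller is home (220,153), and the arm is clear. I'll hand the job in.

```bash
python3 -c "
from h import *
print(bot.close_job(), bot.observe()['time_s'])"
```

```text
the job is handed in; nothing more can be done
the job is handed in; nothing more can be done
```

The roller is home and square between strip and stop, the paddle is back flat on its mat, and I handed the job in. The arm's clock read about 51 s of the 72 s allowed.

- **Rolling:** I rolled it with the paddle's underside only, at about 10–15 N and never above about 15.5 N in the readings I took between steps. It went over the strip and against the stop, where I pressed it for 1 s with about 15 N down and 6.5 N forward.
- **Roller:** the last check put its axis at tray x ≈ 54.5 mm (home is 51.5 to 55 mm) and 0.2° or less askew, measured with the top camera. The scene camera gave a rougher reading of 60 mm and −0.4°. It sees the roller from one side, so I put no weight on that.
- **Paddle:** it lies within 0.1° of level, centred on the mat and released.
- **What went wrong:** before the strip a sideways force of about 7 N built up, because the roller lay askew. My levelling correction misread it and tilted the paddle by about 0.7°. I relaxed the force and removed the tilt before crossing the strip.
- **Bystanders:** I planned no contact with them. I did not measure them again, and only the bottle shows in the last close picture, with no sign of having moved.

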